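# Switch on the bench suction unit under its flip-up guard

## Task

Switch on the white bench unit: with your fingertips alone, lift the black hinged guard on its front deck up by its lip and tip it back out of the way, then push the toggle beneath it fully over towards the hinge. Finally nudge the guard forward from behind so that it drops shut over the toggle. Work gently, pinch nothing, and leave the jar, carton, cup and screwdriver around it where they are.

Things in the scene. Friction and masses are not known exactly. Their poses are not given: they have to be found in the camera images.
- console: White bench suction unit, fixed to the bench, 161 mm deep (own x), 200 mm wide (own y). Origin: centre of its underside on the bench top; own x points from front to rear, z up. It stands sideways to the robot, own x towards world +y within 0.4 rad. Front deck 60 mm high from own x = -80 to +10 mm, rear housing 85 mm high. Guarded switch at own y = 0; dial and lamp at own y = +/-75 mm do nothing.
- guard_hinge (a point): Centre of the guard's hinge line (along the console's own y), at console own x = -34.5 mm, 106 mm above the bench, 46 mm above the deck. Does not move. Two fixed aluminium hinge brackets stand beside it at own y = +/-37 mm. Its axes are those of the console.
- guard_plate (a point): Front of the guard's flat top plate, middle of its underside, 56 mm forward of the hinge; moves with the guard. The guard is a black hood 64 mm wide: this plate (3 mm, underside level with the hinge line when shut), a flared lip in front, and two side cheeks, 58 mm apart inside and 21 mm deep, between 6 and 50 mm forward of the hinge. The front between the cheeks is open.
- guard_lip (a point): Middle of the front edge of the guard's lift lip, which flares upward at 45 degrees from the plate: 66 mm in front of and 11 mm above the hinge line when shut; moves with the guard. Shut, the lip and the last 10 mm of the plate overhang the deck's front edge, with free space below them down to the bench.
- guard (a joint): Opening angle of the guard in rad: 0 shut (level), 1.57 upright, stop at 2.2. It swings up and to the rear about the hinge line, loosely, by its own weight (40 g): let go short of about 1.7 it drops shut, tipped back beyond about 1.8 it falls back to its stop and stays open.
- toggle_tip (a point): Tip of the steel toggle under the guard: a bat lever 30 mm long, about 9 mm thick, pivoted 22 mm in front of the hinge line and 38 mm below it (68 mm above the bench), mid-width. Off it leans 0.4 rad to the front, its tip 34 mm in front of and 10 mm below the hinge line; on, it leans 0.4 rad to the rear, its tip 10 mm in front of the hinge line.
- toggle (a joint): Angle of the toggle in rad: 0 off (leaning to the front), 0.8 fully on (leaning to the rear, against its stop). Stays where it is left; about 2 N at its tip moves it. It starts between 0 and 0.12.
- jar: Bystander: glass jar with white cap, 52 mm across, 65 mm high, loose beside the unit. Origin: centre of its underside.
- carton: Bystander: small paper carton 50 x 80 x 40 mm high, loose beside the unit. Origin: centre of its underside.
- cup: Bystander: white plastic cup, 60 mm across, 60 mm high, loose beside the unit. Origin: centre of its underside.
- driver: Bystander: screwdriver 160 mm long lying beside the unit. Origin: under its middle.

How it is judged:
By the outcome, as a careful person would: the job done as asked, in the order asked, and still so for the second after the job is handed in, with the robot touching nothing.
It also fails if it takes over 56 s, if anything falls off the work surface, if the arm or the gripper's body presses on something with over 40 N, if the wrist force passes 120 N, or if a joint passes its speed limit or range.

## Robot

A 6-joint arm with a two-finger parallel gripper is mounted at the origin on the work surface. World frame = base frame: x ahead of the robot, y to its left, z up, the work surface at z = 0. Lengths are in m, angles in rad, forces in N, time in s.
With the tool pointing down it reaches from about 0.425 to 0.95 m from the base axis. Payload 3.5 kg.
Tool frame: the origin (TCP) lies on the centre line of the jaws, within the pads' length; the fingertips stand tip_extent ahead of it and the grasp point (between the pads) lies 2 mm behind it (tip_extent is the distance from the TCP to the fingertips, in m); z points along the fingers, y is the direction in which the jaws open and shut (so a half turn about z gives the same grasp; the last joint's range is limited). The gripper opens to 85 mm and grips with 20 to 120 N. Pads are 22 mm wide; open, the fingers measure 114 mm over their backs; the gripper's body (76 mm by 85 mm) begins 54 mm behind the grasp point. The pads swing forward as they close: fully open they stand 13 mm farther back than shut.
Start: joints at [-1.414, 0.286, 1.577, -0, 1.279, -0.15], TCP at [0.204, -0.643, 0.248] pointing down, gripper open.
Joint ranges: [-2.77, 2.77], [-0.9, 2.22], [0.21, 2.48], [-1.53, 4.67], [0.24, 2.81], [-2.84, 2.84]. Speed limits (rad/s): [2.79, 2.79, 3.14, 3.14, 3.14, 3.14].

## Interface

Orientations are given as a unit quaternion [x, y, z, w].
In Python, from plant import * gives the robot as it stands.
- The arm moves only by the shell command python3 -m crank 'ROWS' [FORCE]. ROWS is JSON, a list of rows, each a list of 7 numbers: the gripper's target within -1 to 1 (shut at 1, half-way at 0, fully open at -1), then the shift along the tool's x, y, z in cm, then the turn, a rotation vector about the tool's x, y, z in degrees. In form: [[fingers, tx, ty, tz, wx, wy, wz], ...]. A call has 1 to 5 rows; each row shifts and turns the commanded pose from where the row before left it, along the tool's axes as they then stand; what a row does not reach is not made up. A row lasts 1/10 s, in which the tool goes at most 50 mm and 8.59 degrees, less where a joint would pass 70% of its speed; a pose out of reach is approached as far as the arm can. A call is refused whole if a number of a shift passes 5 or a number of a turn 8.59, either way. A call with a gripper value outside its range is refused whole. The fingers move at their own pace and stop on an object; FORCE is the grip in N (left out, the last holds). Time passes only in rows, so rows that do not move let the fingers close. It gives the time, the measured TCP pose, the force and the opening at its end, in the units of the state.
- get_state(): the state, without advancing time (a new reading comes with each control period).
- read_camera(name): name is "scene" or "top"; returns a dict with "color" (400x640x3 uint8, red, green, blue), "vfov" (degrees; the focal length in pixels is half the picture's height over the tangent of half this angle, whatever the lens; pixels are square), "cx", "cy" (the principal point, pixels), "cam_to_world" (4x4, takes a point from camera to world coordinates). Camera axes: x right, y up, looking along -z (the intrinsics and any distortion apply to the point x, -y, -z); pixel columns grow to the right and rows downward; lengths in m; the calibration is good to about 2 mm. A picture is of the moment at which its call begins. There is no depth.
- sign_off(): hands the job in, once; it reports no verdict.
Trained networks look in the newest picture that a camera, given by its name, has taken for a name from the list of things; names that differ only in an ending like _2 or _b are one class to them, and where a whole thing is asked for, a point or a joint stands for the part that bears it (a point fixed in the world has none). Each returns a list of dicts, best first, with "p" (0 to 1); they miss things now and then, are a little off and sometimes report something else, mostly with a low value. They report only what shows in the picture. A call takes as long as a camera call.
- trace(thing, camera): "pixels" (400x640 bool, what is visible of it) and "location" ([column, row] in pixels, amid what is visible of it).
- place_of(thing, camera): "location" ([column, row] in pixels: a listed point, or the origin of a listed thing).
The state is a dict: "time": time; "qpos": joint angles; "dq": joint speeds; "joint_efforts": joint torques, N m; "eef_pos": TCP position; "tcp_rot": TCP orientation; "contact_force": force on the tool from outside, world axes, zero at the start; "wrist_torque": the same for the moment, N m; "opening": opening from 0.0 (shut) to 1.0 (fully open).
Only numpy, scipy, OpenCV 4.12 (cv2) and the standard library are available. Lean on these libraries where they do the work, as an engineer would, in place of code of your own. Each camera call takes 0.05 s, during which the arm holds its last target.

## Working session

There is one attempt and no reset: what is moved stays moved. The work goes in short steps, Python scripts to look and compute and a shell command to move; the robot and the scene stay as the last step left them, time stands still between calls to the robot, and variables do not carry over. Pictures are saved under pics/ and viewed, and the job is handed in when it is done.

```bash
ls; mkdir -p pics; python3 - <<'E'
from plant import *
import cv2
s=get_state()
for k,v in s.items(): print(k,v)
for c in ("scene","top"):
    r=read_camera(c); print(c,r["vfov"],r["cx"],r["cy"],r["cam_to_world"], [k for k in r if k!="color"])
    cv2.imwrite(f"pics/{c}0.png",r["color"][:,:,::-1])
    for t in ("console","guard_hinge","guard_plate","guard_lip","toggle_tip","jar","carton","cup","driver"):
        print(t,[(round(d["p"],2),[round(float(x),1) for x in d["location"]]) for d in place_of(t,c)[:2]])
E
```

```text
pics
time 0.0
qpos [-1.41402117e+00  2.87181860e-01  1.57818737e+00  2.64837585e-05
  1.27858220e+00 -1.49990629e-01]
dq [-0.00054405  0.00076346 -0.00342614 -0.00028244 -0.00026997  0.00038169]
joint_efforts [-5.26376534e-04 -4.05981445e+01 -2.92628932e+01 -1.54455133e-04
  5.78587060e-03  1.09188511e-05]
eef_pos [ 0.20377702 -0.64285914  0.24693071]
tcp_rot [ 9.88259785e-01  1.52778288e-01  8.67517383e-06 -1.17942154e-03]
contact_force [-1.73690029 -0.21945175 -0.13966006]
wrist_torque [ 0.00156248 -0.03097472 -0.01601316]
opening 0.9989298779138716
scene 48.4663333099285 317.4813854252917 197.54928981937667 [[ 0.54121893 -0.5965571   0.59262272  1.1395067 ]
 [ 0.84065765  0.40013005 -0.36495296 -0.27374768]
 [-0.01941088  0.69571227  0.71805825  0.74128107]
 [ 0.          0.          0.          1.        ]] ['vfov', 'cx', 'cy', 'cam_to_world']
console [(0.67, [316.3, 192.6])]
guard_hinge [(0.76, [299.0, 167.7])]
guard_plate [(0.84, [281.7, 182.1]), (0.38, [301.0, 171.9])]
guard_lip [(0.66, [270.2, 178.5])]
toggle_tip []
jar [(0.9, [352.6, 158.8])]
carton [(0.65, [303.7, 264.4])]
cup [(0.64, [377.4, 182.7])]
driver [(0.69, [236.4, 210.0])]
top 56.95183902558447 318.7932389214975 198.52557846219335 [[-1.94650117e-01  9.55970253e-01 -2.19618322e-01  4.53976601e-01]
 [-9.80872713e-01 -1.89655715e-01  4.38113069e-02  7.00659387e-02]
 [ 2.30436206e-04  2.23945495e-01  9.74601643e-01  8.29234239e-01]
 [ 0.00000000e+00  0.00000000e+00  0.00000000e+00  1.00000000e+00]] ['vfov', 'cx', 'cy', 'cam_to_world']
console [(0.67, [301.9, 258.9])]
guard_hinge [(0.94, [315.4, 248.5])]
guard_plate [(0.92, [341.8, 245.5]), (0.17, [230.2, 252.7])]
guard_lip [(0.75, [345.7, 237.8]), (0.41, [341.3, 245.8])]
toggle_tip []
jar [(0.98, [236.8, 298.9])]
carton [(0.64, [342.3, 186.4]), (0.48, [234.6, 253.5])]
cup [(0.78, [231.2, 251.9])]
driver [(0.86, [381.3, 276.6])]
```

View pics/scene0.png

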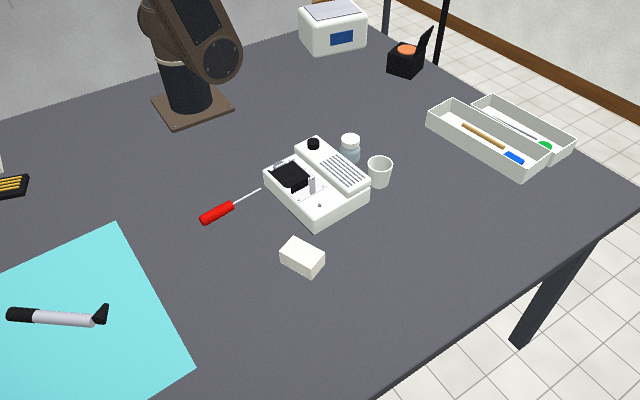

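View pics/top0.png

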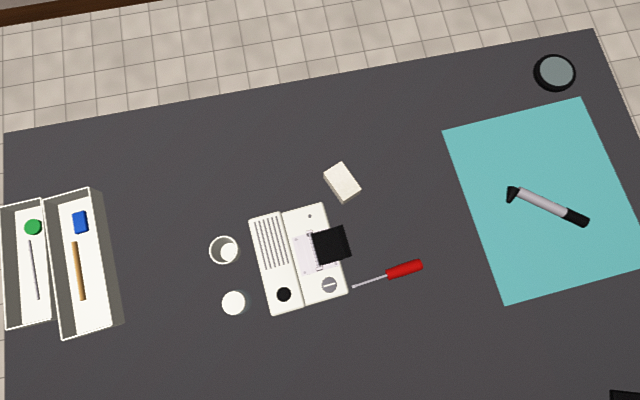

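The pictures show the white console at about (305,258) in top and (316,190) in scene. The guard is shut, with its lip towards the right of the top picture. The carton is at (342,182) and the screwdriver at (385,275), both on the front side. The jar and cup are behind. Next I'll fit the console pose.

```bash
cat > h.py <<'E'
from plant import *
import numpy as np, cv2
from scipy.optimize import least_squares
from scipy.spatial.transform import Rotation as R
def cam(c):
    r=read_camera(c); r["f"]=200/np.tan(np.radians(r["vfov"]/2)); return r
def proj(r,P):
    P=np.atleast_2d(P); M=np.linalg.inv(r["cam_to_world"]); q=P@M[:3,:3].T+M[:3,3]
    return np.c_[r["cx"]+r["f"]*q[:,0]/-q[:,2], r["cy"]-r["f"]*q[:,1]/-q[:,2]]
def onplane(r,uv,z):
    d=r["cam_to_world"][:3,:3]@np.array([(uv[0]-r["cx"])/r["f"],-(uv[1]-r["cy"])/r["f"],-1]); o=r["cam_to_world"][:3,3]
    return o+d*(z-o[2])/d[2]
def c2w(p,L):
    L=np.atleast_2d(L); c,s=np.cos(p[2]),np.sin(p[2])
    return np.c_[p[0]+c*L[:,0]-s*L[:,1],p[1]+s*L[:,0]+c*L[:,1],L[:,2]]
E
python3 - <<'E'
from h import *
L={"console":[0,0,0],"guard_hinge":[-.0345,0,.106],"guard_plate":[-.0905,0,.106],"guard_lip":[-.1005,0,.117]}
cs={c:cam(c) for c in("scene","top")}
obs=[]
for c in cs:
  for t in L:
    d=place_of(t,c)
    if d: obs.append((c,t,np.array(d[0]["location"])))
def res(p): return np.concatenate([proj(cs[c],c2w(p,L[t]))[0]-u for c,t,u in obs])
s=least_squares(res,[0.42,-0.1,1.57],loss="soft_l1")
print(s.x); print([(c,t,r.round(1)) for (c,t,u),r in zip(obs,res(s.x).reshape(-1,2))])
# project corners
B=[]
for z,x in((.06,-.0805),(.0,-.0805),(.085,.0805),(.085,.01)):
  for y in(-.1,.1): B.append([x,y,z])
for y in(-.032,.032): B+= [[-.0345,y,.109],[-.0905,y,.109]]
for c in cs:
  im=cs[c]["color"][:,:,::-1].copy()
  im=cv2.resize(im[130:330,180:430],None,fx=3,fy=3)
  for u in proj(cs[c],c2w(s.x,B)): cv2.circle(im,tuple(((u-[180,130])*3+1).astype(int)),3,(0,0,255),-1)
  cv2.imwrite(f"pics/fit_{c}.png",im)
for t,z in(("jar",0),("carton",0),("cup",0),("driver",0)):
  for c in cs:
    d=place_of(t,c); print(t,c,[onplane(cs[c],d[0]["location"],z).round(3) if d else None])
E
```

```text
[0.51618342 0.09894166 1.66795597]
[('scene', 'console', array([ 0.5, -0.7])), ('scene', 'guard_hinge', array([-0.7, -2.1])), ('scene', 'guard_plate', array([-1.9, -1. ])), ('scene', 'guard_lip', array([-0.6, -3.1])), ('top', 'console', array([ 1.9, -1.1])), ('top', 'guard_hinge', array([-1.4,  0.1])), ('top', 'guard_plate', array([ 0.2, -2.3])), ('top', 'guard_lip', array([-1. , -1.1]))]
jar scene [array([0.452, 0.251, 0.   ])]
jar top [array([0.452, 0.247, 0.   ])]
carton scene [array([ 0.665, -0.022,  0.   ])]
carton top [array([ 0.668, -0.026,  0.   ])]
cup scene [array([0.551, 0.248, 0.   ])]
cup top [array([0.553, 0.248, 0.   ])]
driver scene [array([ 0.456, -0.071,  0.   ])]
driver top [array([ 0.44 , -0.072,  0.   ])]
```

View pics/fit_scene.png

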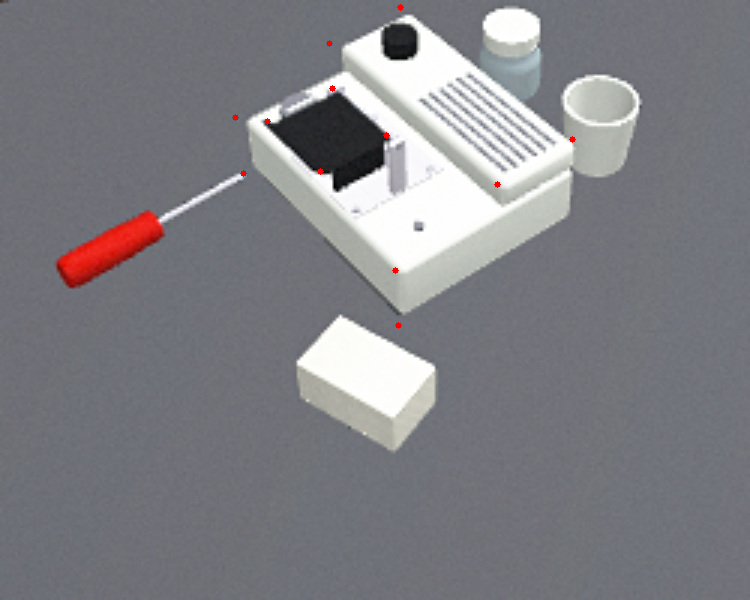

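View pics/fit_top.png

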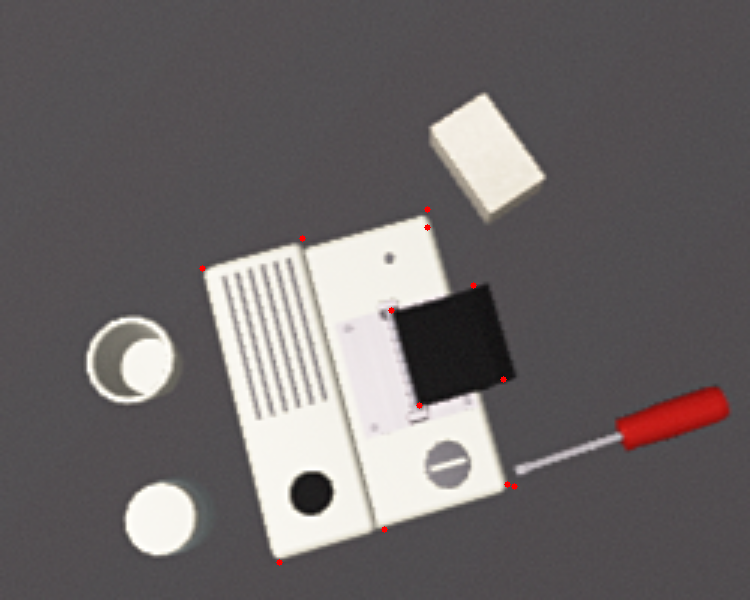

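```bash
python3 - <<'E'
from h import *
for c,(a,b,w,h) in {"scene":(250,130,130,110),"top":(240,195,120,125)}.items():
  r=cam(c); im=r["color"][:,:,::-1]
  im=cv2.resize(im[b:b+h,a:a+w],None,fx=5,fy=5,interpolation=cv2.INTER_CUBIC)
  im=np.clip(255*(im/255.)**2.2,0,255).astype(np.uint8) if c=="scene" else im
  cv2.imwrite(f"pics/z_{c}.png",im[:600])
E
```

```text
(no output)
```

View pics/z_scene.png

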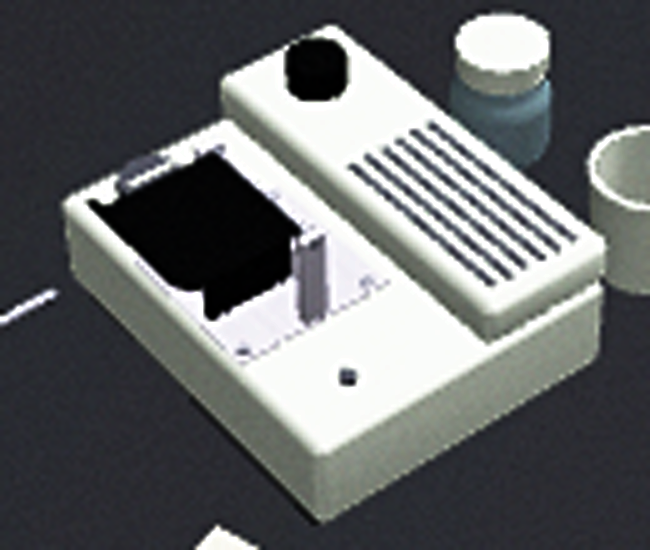

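View pics/z_top.png

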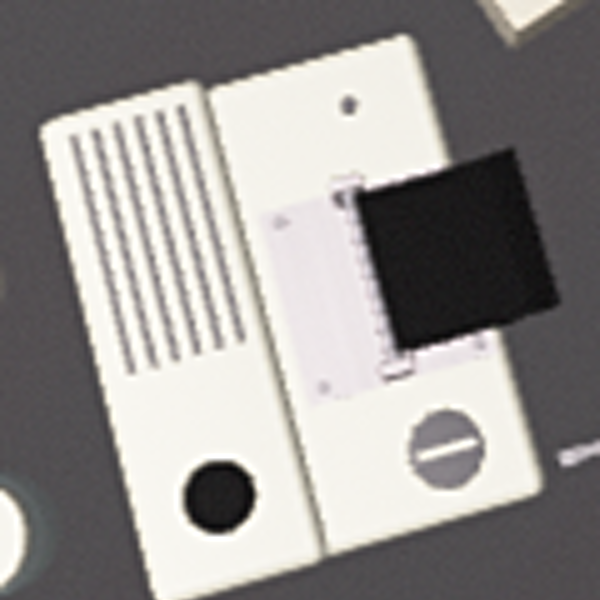

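```bash
python3 - <<'E'
from h import *
cs={c:cam(c) for c in("scene","top")}
O={"top":[((-.1005,-.032,.117),(343,225)),((-.1005,.032,.117),(351.6,255.4)),((-.0345,-.032,.109),(311.6,233)),((-.0345,.032,.109),(320,264.6)),((-.08,-.097,.06),(323,202.5)),((-.08,.097,.06),(348,293)),((.08,-.097,.085),(248.5,220.5)),((-.0345,0,.106),(315.4,248.5)),((-.0905,0,.106),(341.8,245.5)),((-.1005,0,.117),(345.7,237.8))],
"scene":[((-.1005,.032,.117),(268,170)),((-.0345,.032,.109),(292.3,160.5)),((-.0345,0,.106),(299,167.7)),((-.0905,0,.106),(281.7,182.1)),((-.1005,0,.117),(270.2,178.5))]}
for sel in(["top"],["scene"],["top","scene"]):
  def res(p): return np.concatenate([(proj(cs[c],c2w(p,[l]))[0]-u) for c in sel for l,u in O[c]])
  s=least_squares(res,[0.5,0.1,1.6],loss="soft_l1")
  print(sel,s.x.round(4)); print(res(s.x).reshape(-1,2).round(1).tolist())
  print("hinge,lip",c2w(s.x,[[-.0345,0,.106],[-.1005,0,.117]]).round(4).tolist())
E
```

```text
['top'] [0.5158 0.1    1.6444]
[[-0.2, -0.9], [0.6, 0.6], [-1.4, 0.6], [-1.1, 1.0], [0.4, -0.7], [1.2, -0.9], [-0.4, -1.0], [-0.8, 1.1], [0.3, -3.6], [1.7, 2.1]]
hinge,lip [[0.5184, 0.0655, 0.106], [0.5232, -0.0003, 0.117]]
['scene'] [0.5201 0.101  1.6784]
[[-1.5, 0.5], [-0.2, -0.5], [2.2, 0.9], [-1.9, -1.8], [5.2, 0.1]]
hinge,lip [[0.5238, 0.0667, 0.106], [0.5309, 0.0011, 0.117]]
['top', 'scene'] [0.5168 0.0998 1.6472]
[[-0.3, -1.5], [0.6, -0.0], [-1.4, 0.1], [-1.0, 0.4], [0.2, -1.2], [1.2, -1.6], [-0.5, -1.3], [-0.9, 0.5], [0.3, -4.2], [1.7, 1.5], [-3.2, -1.1], [-1.4, -1.6], [0.6, 0.0], [-4.0, -3.2], [3.0, -1.4]]
hinge,lip [[0.5194, 0.0654, 0.106], [0.5244, -0.0004, 0.117]]
```

```bash
python3 - <<'E'
import plant
print([(n,(getattr(plant,n) if not callable(getattr(plant,n)) else "fn")) for n in dir(plant) if not n.startswith("__")])
E
python3 - <<'E'
from h import *
s=get_state(); Rm=R.from_quat(s["tcp_rot"]).as_matrix(); print(Rm.round(3))
th=1.646
T=np.array([0.5235+.0,-0.17,0.247]); print("shift tool cm",(Rm.T@(T-s["eef_pos"])*100).round(2))
E
```

```text
[('Unreachable', 'fn'), ('get_state', 'fn'), ('place_of', 'fn'), ('read_camera', 'fn'), ('sign_off', 'fn'), ('tip_extent', 0.017), ('trace', 'fn')]
[[ 0.953  0.302  0.   ]
 [ 0.302 -0.953 -0.   ]
 [ 0.     0.    -1.   ]]
shift tool cm [ 44.77 -35.48   0.13]
```

```bash
for i in 1 2 3; do python3 -m crank '[[1,3,-2.4,0,0,0,0],[1,3,-2.4,0,0,0,0],[1,3,-2.4,0,0,0,0],[1,3,-2.4,0,0,0,0],[1,3,-2.4,0,0,0,0]]' 20; done; for i in 1 2; do python3 -m crank '[[1,0,0,0,0,0,-8],[1,0,0,0,0,0,-8],[1,0,0,0,0,0,-8],[1,0,0,0,0,0,-8],[1,0,0,0,0,0,-8]]'; done
```

```text
time: 2.6
eef_pos: [0.3113, -0.4825, 0.2484]
tcp_rot: [0.988, 0.153, 0.0, 0.0]
contact_force: [0.2, -0.5, -0.9]
opening: 0.141
time: 3.1
eef_pos: [0.4181, -0.3227, 0.2486]
tcp_rot: [0.988, 0.153, 0.0, 0.0]
contact_force: [0.2, 0.0, 0.0]
opening: 0.0
time: 3.6
eef_pos: [0.5249, -0.1629, 0.2486]
tcp_rot: [0.988, 0.153, 0.0, 0.0]
contact_force: [0.4, 0.2, 0.9]
opening: 0.002
time: 4.1
eef_pos: [0.5242, -0.1643, 0.2484]
tcp_rot: [0.875, 0.484, 0.0, 0.0]
contact_force: [0.5, 0.8, -0.6]
opening: 0.001
time: 4.6
eef_pos: [0.5241, -0.1644, 0.2485]
tcp_rot: [0.657, 0.754, 0.0, 0.0]
contact_force: [-0.6, -1.0, 0.6]
opening: 0.001
```

```bash
cat >> h.py <<'E'
C=np.array([0.5168,0.0998,1.6472]); HZ=.106
def info():
    s=get_state(); return s,s["eef_pos"],R.from_quat(s["tcp_rot"]).as_matrix()
H=c2w(C,[[-.0345,0,HZ]])[0]
ex=np.array([np.cos(C[2]),np.sin(C[2]),0]); ey=np.array([-ex[1],ex[0],0]); ez=np.array([0,0,1.])
W=np.c_[ex,ey,ez]
def corner(off): # off in tool frame m -> hinge-frame mm
    s,p,M=info(); return W.T@(p+M@np.array(off)-H)*1000
UP=[.011,0,.017]
def report(targets,off=UP):
    s,p,M=info(); c=corner(off)
    print("corner",c.round(1),"F",s["contact_force"].round(1),"tool axes in own frame\n",(W.T@M).round(3))
    for t in targets:
        d=M.T@W@(np.array(t)-c)/10; print(t,"-> shift cm",d.round(2)); c=np.array(t,float)
E
python3 -m crank '[[1,0,0,0,0,0,3.6],[1,0,0,0,0,8.5,0],[1,0,0,0,0,8.5,0],[1,0,0,0,0,8.5,0],[1,0,0,0,0,8.5,0]]';python3 -m crank '[[1,0,0,0,0,8.5,0],[1,0,0,0,0,8.5,0],[1,0,0,0,0,8.5,0],[1,0,0,0,0,0,0],[1,0,0,0,0,0,0]]'
python3 - <<'E'
from h import *
report([(-100,0,-12),(-50,0,-12)])
print(get_state()["qpos"].round(2))
r=cam("scene"); cv2.imwrite("pics/s1.png",r["color"][:,:,::-1])
E
```

```text
time: 5.1
eef_pos: [0.5246, -0.1648, 0.2496]
tcp_rot: [0.652, 0.699, 0.202, -0.214]
contact_force: [0.3, -0.6, 0.2]
opening: 0.001
time: 5.6
eef_pos: [0.5241, -0.1646, 0.2478]
tcp_rot: [0.593, 0.635, 0.338, -0.362]
contact_force: [0.3, -0.2, 0.4]
opening: -0.003
corner [-209.4   12.7  142.6] F [ 0.3 -0.2  0.4] tool axes in own frame
 [[ 0.509 -0.007  0.861]
 [-0.004 -1.    -0.006]
 [ 0.861 -0.001 -0.509]]
(-100, 0, -12) -> shift cm [-7.73  1.21 17.29]
(-50, 0, -12) -> shift cm [ 2.55 -0.04  4.3 ]
[-0.75  0.34  1.73  0.67  1.89 -0.89]
```

View pics/s1.png

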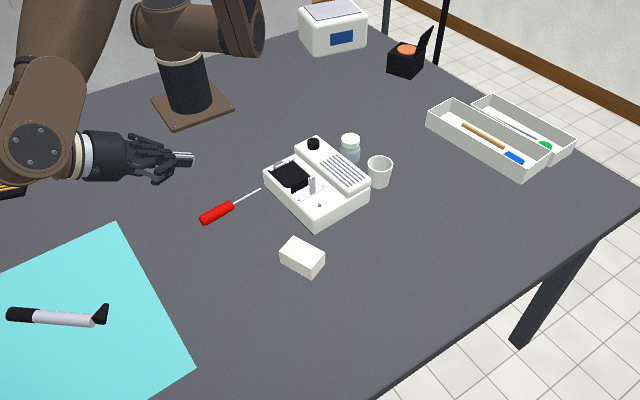

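The arm is tilted as planned, with the fingertips at about (190,158) in front of the guard. I'll move to the stand-off point.

```bash
python3 -m crank '[[1,-1.9,0.3,4.3,0,0,0],[1,-1.9,0.3,4.3,0,0,0],[1,-1.9,0.3,4.3,0,0,0],[1,-1.9,0.3,4.3,0,0,0],[1,0,0,0,0,0,0]]'
python3 - <<'E'
from h import *
report([(-100,0,-12),(-50,0,-12)])
s,p,M=info()
tips=[p+M@np.array([a,b,.017]) for a in(-.011,.011) for b in(-.0145,.0145)]
for c in("scene","top"):
  r=cam(c); im=r["color"][:,:,::-1]
  x0,y0=(230,120) if c=="scene" else (290,200)
  z=cv2.resize(im[y0:y0+100,x0:x0+130],None,fx=6,fy=6,interpolation=cv2.INTER_CUBIC)
  for u in proj(r,tips): cv2.circle(z,tuple(((u-[x0,y0])*6+3).astype(int)),3,(0,0,255),-1)
  for u in proj(r,[H+W@np.array(q)/1000 for q in((-66,-32,11),(-66,32,11),(0,-32,3),(0,32,3),(-45.5,-70,-46),(-45.5,70,-46))]): cv2.circle(z,tuple(((u-[x0,y0])*6+3).astype(int)),3,(0,255,0),-1)
  cv2.imwrite(f"pics/a_{c}.png",z)
E
```

```text
time: 6.15
eef_pos: [0.5253, -0.0492, 0.0922]
tcp_rot: [0.591, 0.635, 0.336, -0.367]
contact_force: [-0.7, 0.9, 0.1]
opening: -0.004
corner [-94.5   2.8 -12.9] F [-0.7  0.9  0.1] tool axes in own frame
 [[ 0.505 -0.001  0.863]
 [-0.007 -1.     0.002]
 [ 0.863 -0.007 -0.505]]
(-100, 0, -12) -> shift cm [-0.2   0.28 -0.52]
(-50, 0, -12) -> shift cm [ 2.53 -0.01  4.32]
```

View pics/a_scene.png

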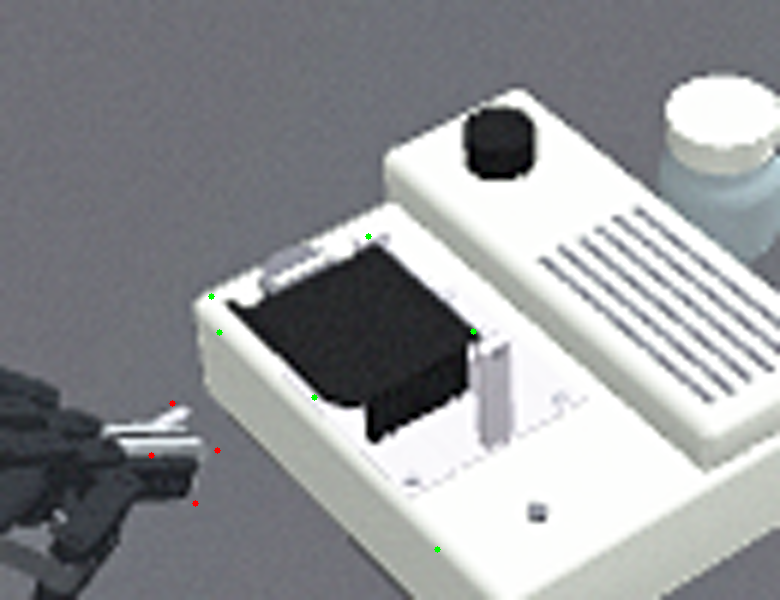

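View pics/a_top.png

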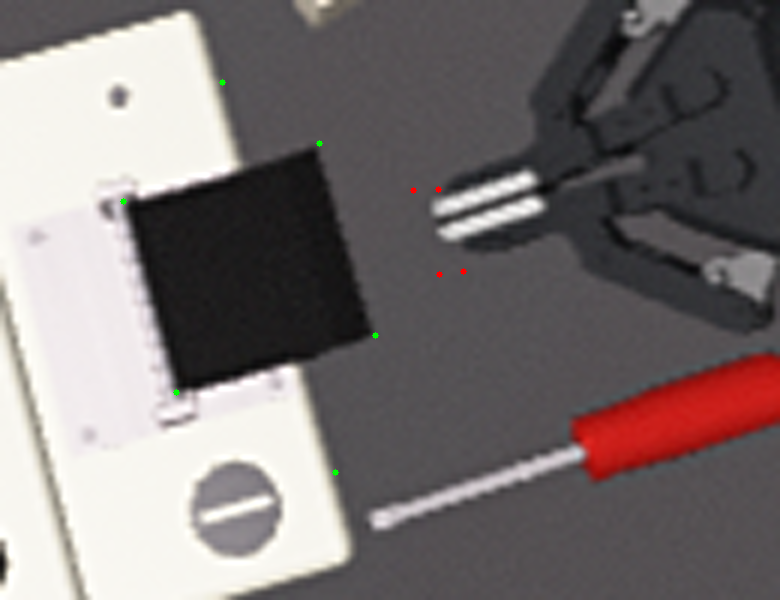

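The top view shows fingertips at about (436,220) in the zoom, roughly 3 mm short of my model and centred on the guard (edges at y 150 and 333). I'll slide in under the lip.

```bash
python3 -m crank '[[1,0.8,0,1.3,0,0,0],[1,0.8,0,1.3,0,0,0],[1,0.75,0,1.35,0,0,0],[1,0,0,0,0,0,0]]'
cat > look.py <<'E'
import sys
from h import *
def look(n):
  s,p,M=info(); ims=[]
  for c,(x0,y0) in {"scene":(230,120),"top":(260,190)}.items():
    r=cam(c); im=r["color"][:,:,::-1]
    z=cv2.resize(im[y0:y0+110,x0:x0+130],None,fx=3,fy=3,interpolation=cv2.INTER_CUBIC)
    ims.append(z)
  cv2.imwrite(f"pics/{n}.png",np.hstack(ims))
look(sys.argv[1])
E
python3 look.py in; python3 -c "
from h import *
report([(-50,0,0),(-43,0,25),(-25,0,43),(0,0,50),(18,0,47)])"
```

```text
time: 6.65
eef_pos: [0.5247, -0.0063, 0.0963]
tcp_rot: [0.591, 0.636, 0.338, -0.363]
contact_force: [-0.3, -0.1, -0.6]
opening: -0.004
corner [-53.3  -0.3  -9.1] F [ 0.2  0.8 -0.1] tool axes in own frame
 [[ 0.508 -0.006  0.861]
 [-0.003 -1.    -0.006]
 [ 0.861  0.001 -0.508]]
(-50, 0, 0) -> shift cm [ 0.95 -0.04 -0.18]
(-43, 0, 25) -> shift cm [ 2.51 -0.   -0.67]
(-25, 0, 43) -> shift cm [ 2.46 -0.01  0.64]
(0, 0, 50) -> shift cm [ 1.87 -0.01  1.8 ]
(18, 0, 47) -> shift cm [ 0.66 -0.01  1.7 ]
```

View pics/in.png

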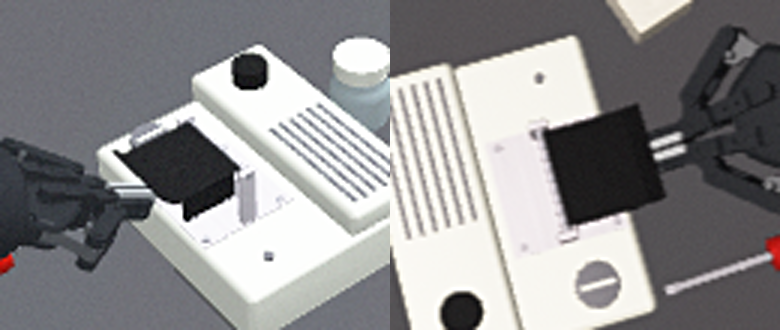

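Fingertips are under the lip (zoom top (660,148)), about 3 mm off-centre. I'll go in a little more and lift along the arc.

```bash
python3 -m crank '[[1,0.2,-0.3,0.4,0,0,0],[1,0.8,0,-0.4,0,0,0],[1,0.8,0,-0.4,0,0,0],[1,0.8,0,-0.2,0,0,0],[1,0,0,0,0,0,0]]'
python3 look.py l1; python3 -c "
from h import *
report([(-43,0,25),(-25,0,43),(0,0,50),(18,0,47)])"
```

```text
time: 7.25
eef_pos: [0.5226, -0.0009, 0.1228]
tcp_rot: [0.592, 0.636, 0.339, -0.362]
contact_force: [1.3, -0.1, 0.2]
opening: -0.001
corner [-45.9   2.3  16.5] F [-0.4 -0.4  0.3] tool axes in own frame
 [[ 0.508 -0.007  0.861]
 [-0.003 -1.    -0.007]
 [ 0.861  0.001 -0.508]]
(-43, 0, 25) -> shift cm [ 0.88  0.23 -0.18]
(-25, 0, 43) -> shift cm [ 2.47 -0.01  0.64]
(0, 0, 50) -> shift cm [ 1.87 -0.02  1.8 ]
(18, 0, 47) -> shift cm [ 0.66 -0.01  1.7 ]
```

View pics/l1.png

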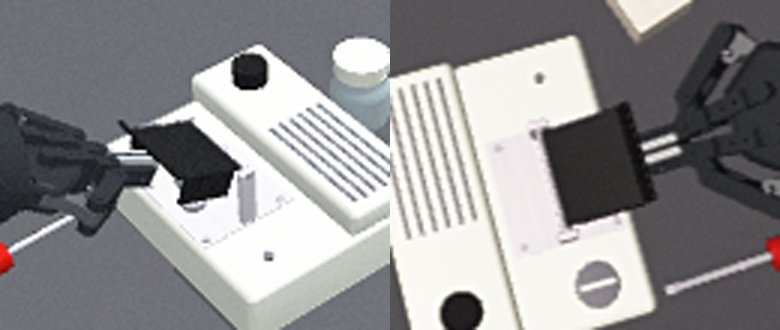

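The guard is lifting, with its lip up at (125,125) in the left zoom. I'll continue the arc.

```bash
python3 -m crank '[[1,0.9,0,-0.1,0,0,0],[1,1.25,0,0.3,0,0,0],[1,1.25,0,0.35,0,0,0],[1,1.0,0,0.9,0,0,0],[1,0.9,0,0.9,0,0,0]]'
python3 look.py l2; python3 -c "
from h import *
report([(0,2,50),(26,2,45)])"
```

```text
time: 7.85
eef_pos: [0.5185, 0.0478, 0.1557]
tcp_rot: [0.592, 0.635, 0.339, -0.363]
contact_force: [-0.4, 0.3, 0.3]
opening: -0.001
corner [ 3.5  2.8 50.2] F [-0.6  0.9  0.7] tool axes in own frame
 [[ 0.507 -0.005  0.862]
 [-0.002 -1.    -0.004]
 [ 0.862  0.    -0.507]]
(0, 2, 50) -> shift cm [-0.19  0.08 -0.29]
(26, 2, 45) -> shift cm [ 0.89 -0.01  2.49]
```

View pics/l2.png

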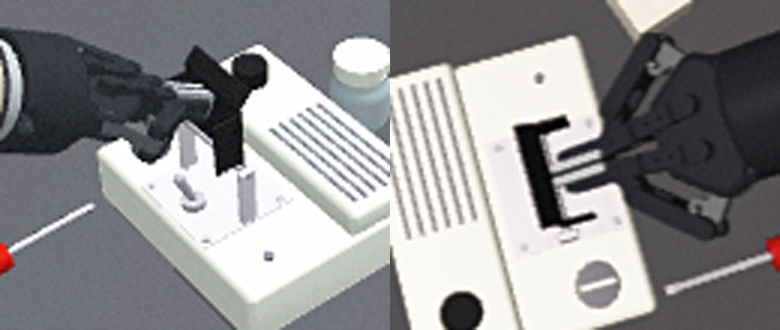

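The guard is upright, and the toggle is visible at (190,195). I'll push it past balance.

```bash
python3 -m crank '[[1,0.2,0,0.65,0,0,0],[1,0.2,0,0.65,0,0,0],[1,0.2,0,0.65,0,0,0],[1,0.2,0,0.6,0,0,0],[1,0,0,0,0,0,0]]'
python3 look.py l3; python3 -c "
from h import *
report([(-70,0,50),(-70,0,-15)])"
```

```text
time: 8.45
eef_pos: [0.5162, 0.0733, 0.1484]
tcp_rot: [0.592, 0.635, 0.338, -0.364]
contact_force: [0.0, -0.3, 0.2]
opening: -0.0
corner [27.6  2.1 43.6] F [ 0.4  0.3 -0.1] tool axes in own frame
 [[ 0.507 -0.007  0.862]
 [-0.004 -1.    -0.006]
 [ 0.862 -0.    -0.507]]
(-70, 0, 50) -> shift cm [-4.4   0.27 -8.74]
(-70, 0, -15) -> shift cm [-5.6  0.   3.3]
```

View pics/l3.png

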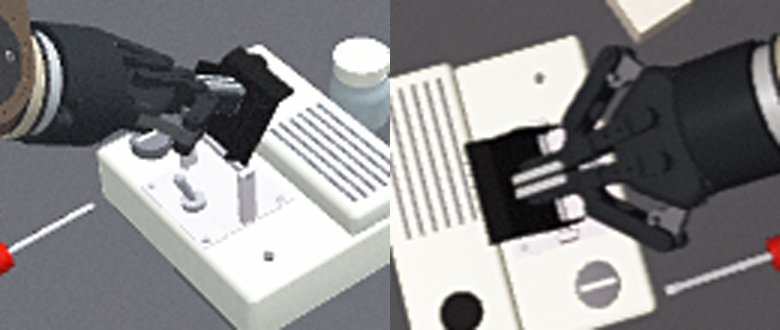

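The guard has tipped back over the housing. I'll retreat forward and come down in front of the toggle.

```bash
python3 -m crank '[[1,-1.1,0,-2.2,0,0,0],[1,-1.1,0,-2.2,0,0,0],[1,-1.1,0,-2.2,0,0,0],[1,-1.1,0,-2.2,0,0,0],[1,0,0,0,0,0,0]]'
python3 -m crank '[[1,-1.9,0,1.1,0,0,0],[1,-1.9,0,1.1,0,0,0],[1,-1.8,0,1.1,0,0,0],[1,0,0,0,0,0,0]]'
python3 look.py t1; python3 -c "
from h import *
report([(-60,0,-15),(-14,0,-15)])
for c in('scene','top'):
  r=cam(c)
  print(c,[(round(d['p'],2),np.round(d['location'],1)) for d in place_of('toggle_tip',c)], proj(r,[H+W@np.array([-34,0,-10])/1000]).round(1), 'plate',[(round(d['p'],2),np.round(d['location'],1)) for d in place_of('guard_lip',c)],proj(r,[H+W@np.array([47.7,0,46.9])/1000]).round(1))
"
```

```text
time: 9.05
eef_pos: [0.5247, -0.0284, 0.1562]
tcp_rot: [0.593, 0.634, 0.339, -0.361]
contact_force: [-0.3, -0.3, 0.5]
opening: -0.002
time: 9.45
eef_pos: [0.5217, -0.024, 0.0882]
tcp_rot: [0.593, 0.633, 0.338, -0.366]
contact_force: [-0.1, -0.5, -0.2]
opening: -0.002
corner [-70.1   2.8 -14.3] F [-0.6  0.7  0.7] tool axes in own frame
 [[ 0.506 -0.007  0.862]
 [-0.004 -1.    -0.005]
 [ 0.862 -0.001 -0.506]]
(-60, 0, -15) -> shift cm [0.46 0.28 0.91]
(-14, 0, -15) -> shift cm [ 2.33 -0.03  3.97]
scene [(0.54, array([290.3, 180.6]))] [[286.8 177.9]] plate [(0.79, array([317.1, 142.7]))] [[317.  141.6]]
top [] [[331.1 244.8]] plate [(0.62, array([287.8, 251.1]))] [[289.  253.8]]
```

View pics/t1.png

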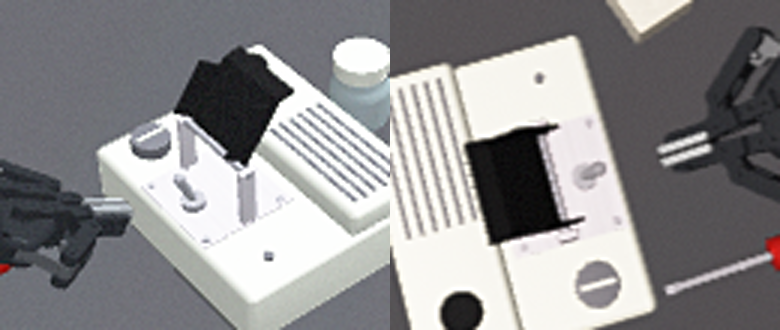

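The guard rests open at its stop. The networks' lip position matches the prediction within 3 px, and the toggle tip is at (330,245) in top. Now I'll push the toggle.

```bash
python3 -m crank '[[1,0.5,0.2,0.85,0,0,0],[1,0.5,0,0.85,0,0,0],[1,0.4,0,0.7,0,0,0],[1,0.4,0,0.7,0,0,0],[1,0.3,0,0.5,0,0,0]]'
python3 -m crank '[[1,0.2,0,0.35,0,0,0],[1,0.2,0,0.35,0,0,0],[1,0,0,0,0,0,0]]'
python3 look.py t2; python3 -c "
from h import *
report([(-14,0,-15)])"
```

```text
time: 10.35
eef_pos: [0.5225, 0.0171, 0.0905]
tcp_rot: [0.592, 0.635, 0.338, -0.363]
contact_force: [0.2, -2.1, 0.1]
opening: 0.001
time: 10.65
eef_pos: [0.5221, 0.0246, 0.0905]
tcp_rot: [0.592, 0.635, 0.339, -0.363]
contact_force: [1.1, -0.5, 1.0]
opening: 0.0
corner [-20.8   0.4 -14.9] F [-0.4  0.5 -0.9] tool axes in own frame
 [[ 0.508 -0.007  0.862]
 [-0.004 -1.    -0.006]
 [ 0.862 -0.    -0.508]]
(-14, 0, -15) -> shift cm [0.34 0.04 0.59]
```

View pics/t2.png

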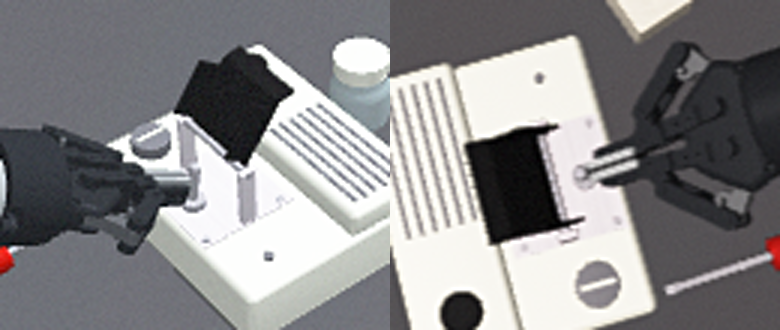

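The toggle is about upright at zoom (580,175). I'll continue in small steps, watching for the stop.

```bash
for i in 1; do python3 -m crank '[[1,0.15,0,0.26,0,0,0],[1,0.15,0,0.26,0,0,0]]'; python3 -m crank '[[1,0.1,0,0.17,0,0,0],[1,0,0,0,0,0,0]]'; python3 -m crank '[[1,0.1,0,0.17,0,0,0],[1,0,0,0,0,0,0]]'; done
python3 look.py t3; python3 -c "
from h import *
report([(-14,0,-15)])"
```

```text
time: 10.95
eef_pos: [0.5216, 0.0301, 0.0901]
tcp_rot: [0.592, 0.635, 0.338, -0.363]
contact_force: [-0.7, -1.8, 0.3]
opening: 0.002
time: 11.15
eef_pos: [0.5216, 0.031, 0.09]
tcp_rot: [0.593, 0.636, 0.337, -0.362]
contact_force: [-1.5, -6.9, 0.1]
opening: 0.002
time: 11.35
eef_pos: [0.5217, 0.0314, 0.09]
tcp_rot: [0.593, 0.636, 0.336, -0.36]
contact_force: [-3.8, -13.4, 1.1]
opening: 0.003
corner [-13.9   0.2 -15.3] F [ -3.6 -14.2   0.3] tool axes in own frame
 [[ 0.513 -0.007  0.858]
 [-0.003 -1.    -0.006]
 [ 0.858  0.001 -0.513]]
(-14, 0, -15) -> shift cm [ 0.02  0.02 -0.03]
```

View pics/t3.png

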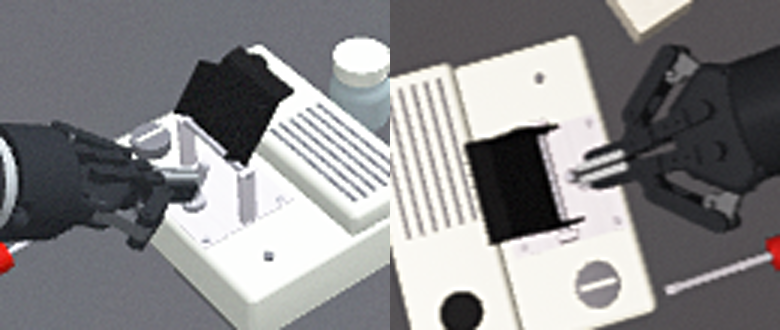

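The force climbs to 14 N without motion, so the toggle is at its stop. I'll back off and check.

```bash
python3 -m crank '[[1,-1.0,0,-1.7,0,0,0],[1,-1.5,0,-2.6,0,0,0],[1,-1.5,0,-2.6,0,0,0],[1,0,0,-3,0,0,0],[1,0,0,0,0,0,0]]'
python3 - <<'E'
from h import *
report([(-100,0,100)])
for c,(x0,y0) in {"scene":(265,140),"top":(290,205)}.items():
  r=cam(c)
  print(c,[(round(d['p'],2),np.round(d['location'],1)) for d in place_of('toggle_tip',c)],"off/on", proj(r,[H+W@np.array([-34,0,-10])/1000,H+W@np.array([-10,0,-10])/1000]).round(1))
  cv2.imwrite(f"pics/on_{c}.png",cv2.resize(r["color"][y0:y0+70,x0:x0+70,::-1],None,fx=6,fy=6,interpolation=cv2.INTER_CUBIC))
a=[cv2.imread(f"pics/on_{c}.png") for c in("scene","top")]; cv2.imwrite("pics/on.png",cv2.resize(np.hstack(a),(798,399)))
E
```

```text
time: 11.95
eef_pos: [0.5305, -0.0741, 0.1077]
tcp_rot: [0.593, 0.635, 0.34, -0.36]
contact_force: [0.4, 0.1, -0.3]
opening: -0.0
corner [-119.7   -0.6    2.5] F [ 0.4  0.1 -0.3] tool axes in own frame
 [[ 0.51  -0.01   0.86 ]
 [-0.002 -1.    -0.011]
 [ 0.86   0.004 -0.51 ]]
(-100, 0, 100) -> shift cm [ 9.39 -0.04 -3.27]
scene [(0.42, array([301.7, 175.5]))] off/on [[286.8 177.9]
 [296.  173.1]]
top [(0.46, array([316.4, 246.9]))] off/on [[331.1 244.8]
 [319.4 248.1]]
```

View pics/on.png

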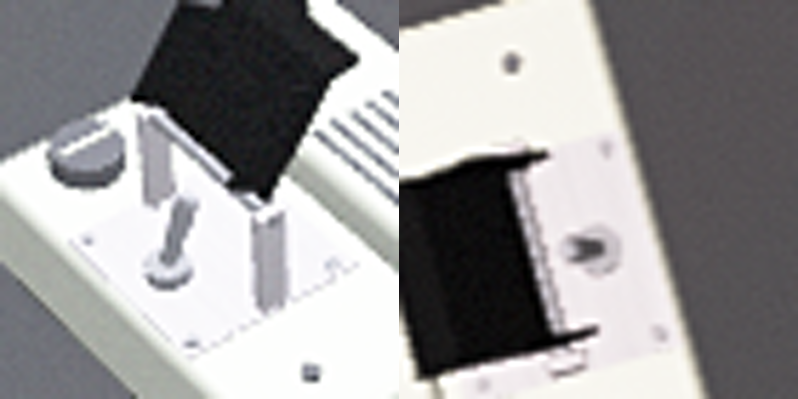

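The toggle is on: tip at (320,248) in top against the predicted (319.4,248.1), leaning rearward in scene. Next I'll rise, straighten the tool and go behind the guard.

```bash
python3 -m crank '[[1,3.2,0,-1.9,0,0,0],[1,3.2,0,-1.9,0,0,0],[1,3.2,0,-1.9,0,0,0],[1,3.2,0,-1.9,0,0,0],[1,0,0,0,0,-8.5,0]]'
python3 -m crank '[[1,0,0,0,0,-8.5,0],[1,0,0,0,0,-8.5,0],[1,0,0,0,0,-8.5,0],[1,0,0,0,0,-8.5,0],[1,0,0,0,0,-8.5,0]]'
python3 -m crank '[[1,0,0,0,0,-8.5,0],[1,0,0,0,0,0,0]]'
python3 - <<'E'
from h import *
report([(100,0,150),(100,0,30)],[-.011,0,.017])
E
```

```text
time: 12.65
eef_pos: [0.5292, -0.0717, 0.2566]
tcp_rot: [0.616, 0.661, 0.293, -0.313]
contact_force: [0.2, 0.1, 0.2]
opening: -0.005
time: 13.15
eef_pos: [0.5283, -0.0704, 0.2548]
tcp_rot: [0.68, 0.73, 0.049, -0.052]
contact_force: [0.5, 0.4, -0.5]
opening: 0.0
time: 13.35
eef_pos: [0.5279, -0.0678, 0.2545]
tcp_rot: [0.68, 0.733, -0.0, -0.0]
contact_force: [0.4, -0.5, -0.0]
opening: 0.0
corner [-144.5    1.8  131.5] F [ 0.4 -0.5 -0. ] tool axes in own frame
 [[ 1.    -0.001  0.   ]
 [-0.001 -1.     0.001]
 [ 0.    -0.001 -1.   ]]
(100, 0, 150) -> shift cm [24.45  0.15 -1.85]
(100, 0, 30) -> shift cm [-0.0e+00  1.0e-02  1.2e+01]
```

```bash
python3 -m crank '[[1,4.4,0,0,0,0,0],[1,4.4,0,0,0,0,0],[1,4.4,0,0,0,0,0],[1,4.4,0,0,0,0,0],[1,4.4,0,0,0,0,0]]'
python3 -m crank '[[1,0,0,0,0,0,0],[1,0,0,2,0,0,0],[1,0,0,3,0,0,0],[1,0,0,3,0,0,0],[1,0,0,2,0,0,0]]'
python3 look.py b1; python3 -c "
from h import *
report([(48,0,30),(5,0,30)],[-.011,0,.017])"
```

```text
time: 13.85
eef_pos: [0.5123, 0.1497, 0.2538]
tcp_rot: [0.682, 0.731, -0.0, -0.002]
contact_force: [0.9, -0.0, -0.1]
opening: -0.001
time: 14.35
eef_pos: [0.5116, 0.1472, 0.1516]
tcp_rot: [0.682, 0.731, -0.002, -0.002]
contact_force: [-0.4, -0.0, 0.5]
opening: -0.001
corner [71.1  3.1 27.3] F [ 0.1 -0.9  0.1] tool axes in own frame
 [[ 1.    -0.008  0.001]
 [-0.008 -1.     0.01 ]
 [ 0.001 -0.01  -1.   ]]
(48, 0, 30) -> shift cm [-2.3   0.32 -0.28]
(5, 0, 30) -> shift cm [-4.3   0.03 -0.  ]
```

View pics/b1.png

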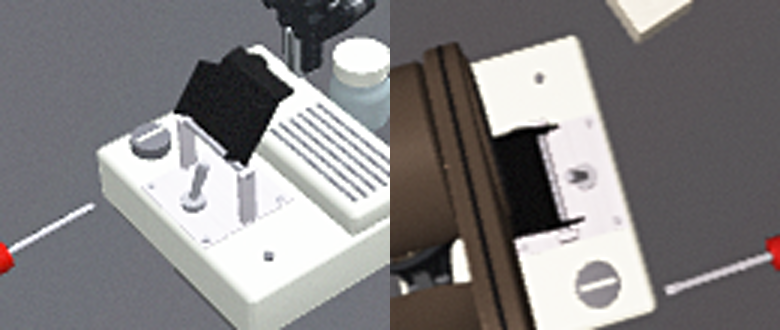

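The tool is behind the guard at (295,50) in the left zoom. Nudging forward.

```bash
python3 -m crank '[[1,-1.2,0,-0.1,0,0,0],[1,-0.8,0,-0.1,0,0,0],[1,-0.7,0,-0.1,0,0,0],[1,-0.7,0,0,0,0,0],[1,-0.6,0,0,0,0,0]]'
python3 -m crank '[[1,-0.6,0,0,0,0,0],[1,-0.5,0,0,0,0,0],[1,0,0,0,0,0,0]]'
python3 look.py b2; python3 -c "
from h import *
report([(5,0,30)],[-.011,0,.017])"
```

```text
time: 14.95
eef_pos: [0.5167, 0.1072, 0.1589]
tcp_rot: [0.682, 0.731, 0.001, 0.001]
contact_force: [-0.5, 0.9, 0.6]
opening: 0.001
time: 15.25
eef_pos: [0.517, 0.0964, 0.1579]
tcp_rot: [0.682, 0.731, -0.0, -0.0]
contact_force: [-1.2, -0.9, 0.9]
opening: -0.002
corner [20.6  0.2 34.8] F [0.4 0.7 0.3] tool axes in own frame
 [[ 1.    -0.007  0.   ]
 [-0.007 -1.     0.   ]
 [ 0.    -0.    -1.   ]]
(5, 0, 30) -> shift cm [-1.56  0.03  0.48]
```

View pics/b2.png

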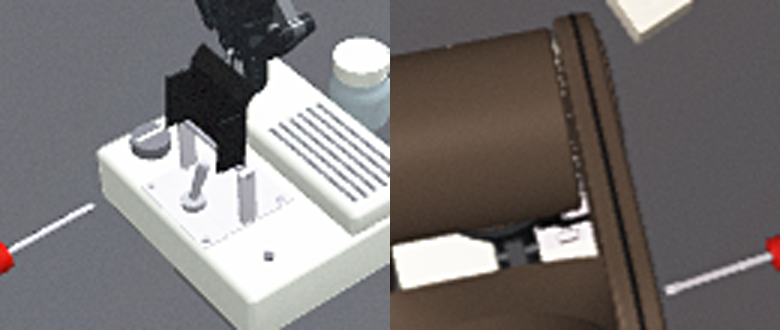

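The guard is almost upright. A little further.

```bash
python3 -m crank '[[1,-0.5,0,0,0,0,0],[1,-0.5,0,0,0,0,0],[1,-0.3,0,0,0,0,0],[1,0,0,0,0,0,0],[1,0,0,0,0,0,0]]'
python3 look.py b3
```

```text
time: 15.85
eef_pos: [0.5179, 0.0839, 0.1579]
tcp_rot: [0.682, 0.731, 0.0, -0.0]
contact_force: [0.9, 0.2, -0.1]
opening: -0.001
```

View pics/b3.png

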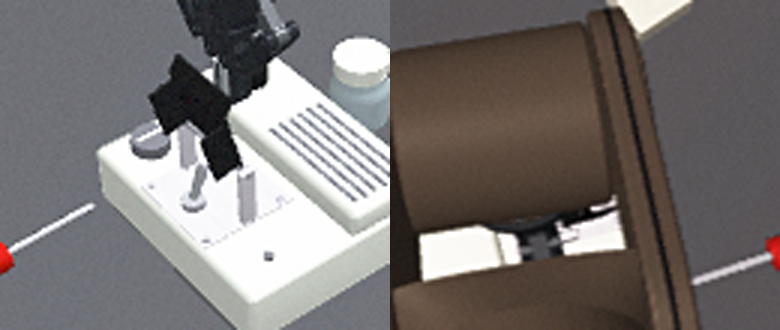

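```bash
python3 -m crank '[[1,0,0,0,0,0,0],[1,0,0,0,0,0,0],[1,0,0,0,0,0,0]]'; python3 look.py b4
```

```text
time: 16.25
eef_pos: [0.5179, 0.0841, 0.158]
tcp_rot: [0.682, 0.731, 0.0, -0.0]
contact_force: [0.7, -0.1, 1.0]
opening: -0.001
```

View pics/b4.png

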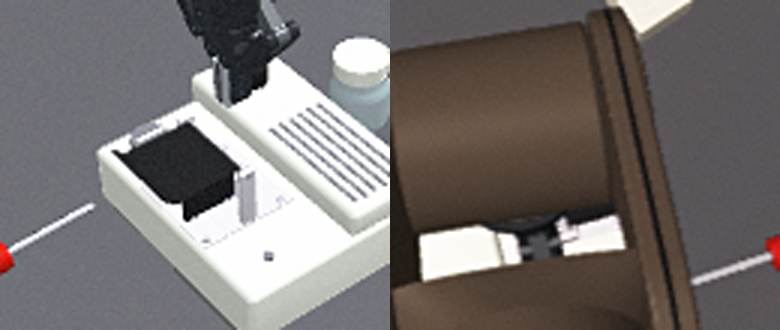

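It dropped shut. I'll lift the arm clear and check everything.

```bash
python3 -m crank '[[1,1,0,-2,0,0,0],[1,0,0,-4,0,0,0],[1,0,0,-4,0,0,0],[1,3,0,-2,0,0,0],[1,4,0,0,0,0,0]]'; python3 -m crank '[[1,4.5,0,0,0,0,0],[1,4.5,0,0,0,0,0],[1,4.5,0,0,0,0,0],[1,4,0,0,0,0,0],[1,0,0,0,0,0,0]]'
python3 look.py end; python3 - <<'E'
from h import *
for c in("scene","top"):
  r=cam(c)
  cv2.imwrite(f"pics/end_{c}.png",r["color"][:,:,::-1])
  for t in ("guard_plate","guard_lip","toggle_tip","jar","carton","cup","driver"):
    print(c,t,[(round(d["p"],2),np.round(d["location"],1).tolist()) for d in place_of(t,c)[:1]])
E
```

```text
time: 16.85
eef_pos: [0.5147, 0.1638, 0.2832]
tcp_rot: [0.683, 0.73, 0.003, 0.003]
contact_force: [0.2, -0.1, -0.2]
opening: -0.005
time: 17.35
eef_pos: [0.4991, 0.3424, 0.2777]
tcp_rot: [0.68, 0.733, 0.0, -0.001]
contact_force: [-0.7, -1.0, -0.6]
opening: 0.001
scene guard_plate [(0.98, [282.4, 180.4])]
scene guard_lip [(0.76, [273.6, 178.9])]
scene toggle_tip []
scene jar [(0.76, [347.9, 155.0])]
scene carton [(0.74, [304.9, 263.1])]
scene cup [(0.78, [375.5, 179.3])]
scene driver [(0.55, [237.7, 209.5])]
top guard_plate [(0.88, [341.4, 245.0])]
top guard_lip [(0.69, [346.5, 239.2])]
top toggle_tip []
top jar [(0.61, [239.0, 300.4])]
top carton [(0.66, [341.8, 185.3])]
top cup [(0.39, [340.5, 184.1])]
top driver [(0.62, [380.5, 277.8])]
```

View pics/end.png

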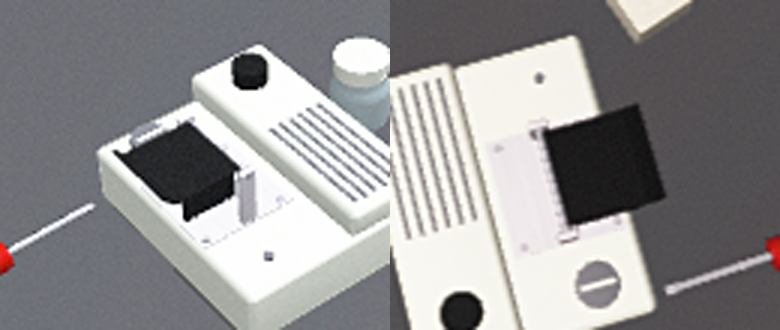

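View pics/end_top.png

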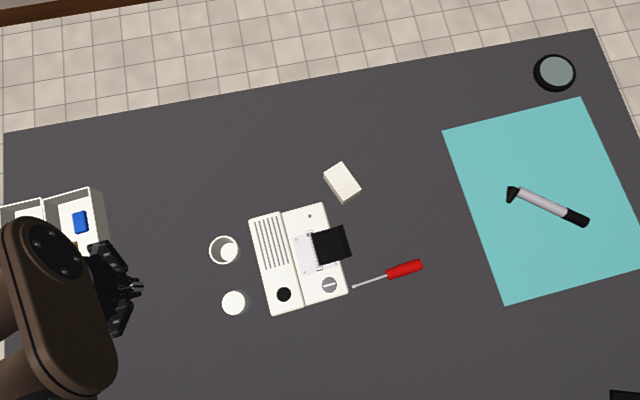

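Everything is in place: guard shut at (331,245), cup (223,250), jar (234,302), carton (342,182) and driver (385,275), all as in the first picture.

```bash
python3 -c "
import cv2,numpy as np
a=cv2.imread('pics/top0.png').astype(int);b=cv2.imread('pics/end_top.png').astype(int)
d=(abs(a-b).max(2)>45)[:, 200:440]; print('changed px',d.sum())
from plant import *
print(sign_off())"
```

```text
changed px 0
the job is handed in; nothing more can be done
None
```

I lifted the guard by its lip with the closed fingertips and tipped it back to its stop. I then pushed the toggle fully over towards the hinge and nudged the guard from behind until it dropped shut. The robot's clock read about 17.5 s when I handed the job in.

**Toggle:** it stopped moving under a push that rose to about 14 N, the largest force I read. Before I closed the guard, the picture showed its tip at (320,248) in the top view, against a predicted fully-on position of (319.4,248.1). It is now hidden under the guard, so its state after the drop could not be seen.

**Guard and bystanders:** in the last pictures the guard is shut, its lip found within about 4 px of where it started. In the top view no pixels had changed around the console, jar, carton, cup and screwdriver, and the arm stood clear.

**Disagreements:**
- **Camera and arm:** they differed by about 3 mm at the fingertips, and I allowed for that.
- **Scene view:** there the networks put the toggle tip about 6 px from the prediction. They also reported the jar about 6 px from its first reading.
- **Cup:** in the final top picture the networks reported the carton as the cup, at a low value (0.39). The cup is visibly in its original place.

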